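# Take the yerba caddy off its locking bracket

## Robot

A 6-joint arm with a two-finger parallel gripper is mounted at the origin on the work surface. World frame = base frame: x ahead of the robot, y to its left, z up, the work surface at z = 0. Lengths are in m, angles in rad, forces in N, time in s.
With the tool pointing down it reaches from about 0.375 to 0.9 m from the base axis. Payload 3.1 kg.
Tool frame: the origin (TCP) lies at the very end of the fingers, on their centre line; the grasp point (between the pads) lies 19 mm behind it (manip.hold_point_z is the distance from the TCP to the grasp point, in m); y points along the fingers, z is the direction in which the jaws open and shut, and the axes are right-handed (so a half turn about y gives the same grasp; the last joint's range is limited). The gripper opens to 85 mm and grips with 20 to 120 N. Pads are 22 mm wide; open, the fingers measure 114 mm over their backs; the gripper's body (76 mm by 85 mm) begins 54 mm behind the grasp point. The pads swing forward as they close: fully open they stand 13 mm farther back than shut.
Start: joints at [-1.373, 0.527, 1.433, -0, 1.181, -0.178], TCP at [0.229, -0.581, 0.231] pointing down, gripper open.
Joint ranges: [-3.08, 3.08], [-0.75, 2.2], [0.22, 2.44], [-1.43, 4.57], [0, 2.65], [-2.85, 2.85]. Speed limits (rad/s): [2.79, 2.79, 3.14, 3.14, 3.14, 3.14].

## Interface

Orientations are given as a unit quaternion [x, y, z, w].
In Python, from station import manip, eyes, workorder gives the robot as it stands. The module is installed in compiled form; this text tells all that it offers.
- The arm moves only by the shell command python3 -m jog 'ROWS' [OPENING] [FORCE]. ROWS is JSON, a list of rows, each a list of 2 entries, a list of its own where there are three numbers: the shift along the tool's x, y, z in cm, then the turn about the tool's y in rad. A call has 1 to 20 rows; each row is the pose to reach, as a shift and turn from the pose commanded when the call began, along the tool's axes at that moment; what a row does not reach only later rows make up. A row lasts 1/12 s, in which the tool goes at most 41.7 mm and 7.16 degrees, less where a joint would pass 70% of its speed; a pose out of reach is approached as far as the arm can. A call with a gripper value outside its range is refused whole. OPENING is the finger opening in cm, from 0 to 8.54, set as the call begins (- or left out, the last holds). The fingers move at their own pace and stop on an object; FORCE is the grip in N (left out, the last holds). Time passes only in rows, so rows that repeat a pose let the fingers close. It gives the time, the measured TCP pose, the force and the opening at its end, in the units of the state.
- manip.sense(): the state, without advancing time (a new reading comes with each control period).
- eyes.snapshot(name): name is "scene" or "top" or "wrist"; returns a dict with "frame" (384x512x3 uint8, red, green, blue), "vfov" (degrees; the focal length in pixels is half the picture's height over the tangent of half this angle, whatever the lens; pixels are square), "cx", "cy" (the principal point, pixels), "rvec" (rotation vector, rad) and "tvec" (3), from world to camera coordinates, as OpenCV has them. Camera axes: x right, y down, z forward; pixel columns grow to the right and rows downward; lengths in m; the calibration is good to about 2 mm. A picture is of the moment at which its call begins. There is no depth.
- workorder.sign_off(): hands the job in, once; it reports no verdict.
The state is a dict: "t": time; "q": joint angles; "qd": joint speeds; "tau": joint torques, N m; "tcp_pos": TCP position; "tool_rot": TCP orientation; "force": force on the tool from outside, world axes, zero at the start; "ft_torque": the same for the moment, N m; "finger_gap": opening from 0.0 (shut) to 1.0 (fully open).
Only numpy, scipy, OpenCV 4.12 (cv2) and the standard library are available. Lean on these libraries where they do the work, as an engineer would, in place of code of your own. Each camera call takes 0.05 s, during which the arm holds its last target. There are 200 camera calls.

## Task

Push the red sprung keeper's thumb paddle back, firmly but without forcing it, until the keeper clicks over to its stop and stays open; then take the white yerba caddy by its wooden grip, lift it off the bracket and set it down gently, upright and wholly on the round cork mat. Let go of it there and leave everything else on the unit and the table where it is.

Things in the scene. Friction and masses are not known exactly. Their poses are not given: they have to be found in the camera images.
- bracket: Fixed dark steel two-armed bracket on the unit's front, carrying the caddy. Origin: midway between the arms, on the hung bar's centre line, 225 mm above the table. x points away from the robot into the unit, y left, z up; yaw varies. Arms 12 mm wide at y = -60 and +60 mm run forward (-x) from the unit. Over 30 N on bracket or keeper is forcing it.
- unit: Stainless unit, 220 mm deep, 600 wide, 200 tall, axes parallel to the bracket's; origin under its centre. Its front face lies 80 mm behind the bracket's origin (bracket x = +80 mm). Objects stand on its top, in the rear half.
- trough_left (a point): Left arm's trough (bracket 0, +60, 0 mm), bar's centre. Troughs are 18 mm long in x for the 10 mm bar; an upturned tip in front, to x = -22 mm, stands 8 mm above this point. To free the caddy lift it 20 to 50 mm, then draw it forward (-x) 50 mm or more. The shut keeper's gate, 14 mm wide, spans this trough 10 to 16 mm above the point: the bar can rise only 5 mm.
- pin_mid (a point): Middle of the range of the red keeper's upright pin on the left arm (bracket +45, +60, +13 mm). The pin itself is clamped up to 14 mm nearer or farther along x; that is not reported: see it or feel it. Flat crank: gate 74 mm long forward over the trough; thumb arm 62 mm long, 6 thick, to the left, when shut 0.45 rad forward of +y, when open 0.45 rad behind it.
- push_start (a point): Free point in front of the thumb paddle (bracket -70, +100, +40 mm). The upright paddle is on the thumb arm from 20 to 64 mm out from the pin, 10 to 52 mm above the bracket's origin. Push straight along bracket +x from here with shut fingertips reaching about 20 mm above the origin: they meet the paddle after 55 to 105 mm, depending on the pin and fingers.
- keeper_stop (a point): Point on the push line (bracket +64, +100, +40 mm) where, with the pin in mid range, the middle of the paddle's thickness stands when open. The push opens the crank 0.90 rad to a firm stop 38 to 40 mm past first contact. Over-centre spring: about 7 N at first, fading until 33 mm, where it snaps over and stays open; let go sooner, it springs shut. Stop when the force climbs well above 7 N.
- caddy_grip (a point): Point to grip on the hanging caddy, on its axis, 28 mm above its bar and 193 mm above its base: centre of a wooden block standing on the bar's middle, 22 mm wide along y, 36 mm along x, from 3 mm below to 55 mm above the bar's centre line. Grip the 22 mm width, fingers closing along y. z up; axes parallel to the bracket's while it hangs.
- caddy: Caddy: white plastic canister, 83 mm in diameter and 102 mm tall with its green lid, 0.3 to 0.6 kg; origin under its base. A rigid steel bail, 168 mm wide, leaves its sides 55 to 70 mm above the base and rises to a level 10 mm round bar along y, 165 mm above the base, that rests in both troughs. The bracket's arms pass through the bail.
- mat: Round cork mat fixed to the table, 144 mm in diameter, 6 mm thick; origin at the centre of its underside, on the table. To the left or right in front of the unit.
- jar: Bystander: amber glass jar, 72 mm in diameter, 95 mm tall, standing on the table, at the other side from the mat; origin under its base.
- mate: Bystander: carved dark wood mate, 84 mm in diameter, 85 mm tall, on top of the unit; origin under its base.
- cup: Bystander: white ceramic mug, 84 mm in diameter, 75 mm tall, on top of the unit; origin under its base.
- bombilla: Bystander: curved steel bombilla 190 mm long, lying on top of the unit; origin near its middle.
- tin: Bystander: green tin 90 mm in diameter, 120 mm tall, at the right of the table; origin under its base.
- thermos: Bystander: steel vacuum bottle 90 mm in diameter, 240 mm tall, at the left of the table; origin under its base.
- bowl: Bystander: blue bowl 120 mm in diameter, 50 mm tall, at the right of the table; origin under its base.
There are look-alikes about, which are no part of the job. What is shaped like the caddy but pink is not meant.

How it is judged:
By the outcome, as a careful person would: the job done as asked, in the order asked, and still so for the second after the job is handed in, with the robot touching nothing.
It also fails if it takes over 64 s, if anything falls off the work surface, if the arm or the gripper's body presses on something with over 40 N, if the wrist force passes 120 N, or if a joint passes its speed limit or range.

## Working session

There is one attempt and no reset: what is moved stays moved. The work goes in short steps, Python scripts to look and compute and a shell command to move; the robot and the scene stay as the last step left them, time stands still between calls to the robot, and variables do not carry over. Pictures are saved under pics/ and viewed, about 8 in all and at most 12, crops included, and the job is handed in when it is done.

```bash
mkdir -p pics
cat > h.py <<'E'
import numpy as np, cv2
from scipy.spatial.transform import Rotation as R
from station import manip, eyes, workorder
def snap(n,save=None):
    s=eyes.snapshot(n); 
    if save: cv2.imwrite('pics/'+save,s['frame'][:,:,::-1])
    return s
def cam(s):
    f=s['frame'].shape[0]/2/np.tan(np.radians(s['vfov'])/2)
    K=np.array([[f,0,s['cx']],[0,f,s['cy']],[0,0,1.]])
    M=R.from_rotvec(np.ravel(s['rvec'])).as_matrix(); t=np.ravel(s['tvec'])
    return K,M,t
def ray(s,u,v):
    K,M,t=cam(s); d=M.T@np.linalg.inv(K)@[u,v,1.]; return -M.T@t,d/np.linalg.norm(d)
def onz(s,u,v,z):
    o,d=ray(s,u,v); return o+d*(z-o[2])/d[2]
def two(s1,p1,s2,p2):
    o1,d1=ray(s1,*p1);o2,d2=ray(s2,*p2)
    a=np.linalg.lstsq(np.c_[d1,-d2],o2-o1,rcond=None)[0]
    x,y=o1+a[0]*d1,o2+a[1]*d2
    return (x+y)/2,np.linalg.norm(x-y)
def proj(s,p):
    K,M,t=cam(s); q=K@(M@np.asarray(p)+t); return q[:2]/q[2]
def state():
    s=manip.sense(); print('t',s['t'],'tcp',np.round(s['tcp_pos'],4),'F',np.round(s['force'],1),'gap',round(s['finger_gap'],3)); print('R tool cols',np.round(R.from_quat(s['tool_rot']).as_matrix(),3).tolist()); return s
E
python3 - <<'E'
from h import *
import pickle
a={}
for n in ['scene','top','wrist']:
    a[n]=snap(n); print(n,a[n]['vfov'],a[n]['cx'],a[n]['cy'],np.round(ray(a[n],256,192),3).tolist())
pickle.dump(a,open('a.pkl','wb'))
im=np.vstack([np.hstack([a['scene']['frame'],a['top']['frame']])])
cv2.imwrite('pics/s.png',cv2.resize(a['scene']['frame'][:,:,::-1],(768,576),interpolation=cv2.INTER_CUBIC))
cv2.imwrite('pics/t.png',cv2.resize(a['top']['frame'][:,:,::-1],(768,576),interpolation=cv2.INTER_CUBIC))
print(manip.hold_point_z); state()
E
```

```text
scene 55.20235290373302 255.85945885431076 198.93898294471035 [[1.057, -0.539, 0.929], [-0.507, 0.516, -0.69]]
top 54.32073806725245 253.9940230897049 191.93671896707323 [[0.345, -0.023, 1.562], [0.12, 0.004, -0.993]]
wrist 58.49890996585923 246.06646968535495 194.5052103904699 [[0.304, -0.55, 0.372], [-0.273, -0.137, -0.952]]
0.0187
t 0.15 tcp [ 0.2293 -0.5808  0.2305] F [ 0.3 -0.1 -0.1] gap 0.998
R tool cols [[-0.93, -0.0, 0.367], [-0.367, 0.002, -0.93], [-0.0, -1.0, -0.002]]
```

View pics/s.png

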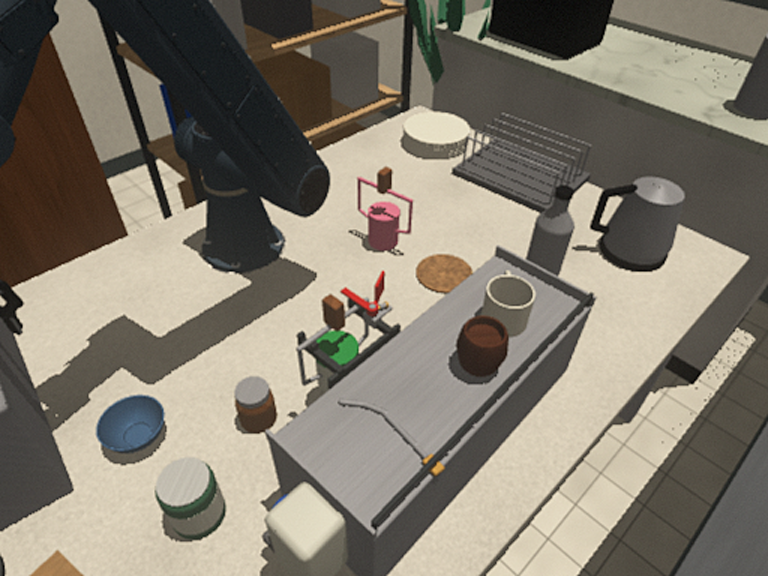

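View pics/t.png

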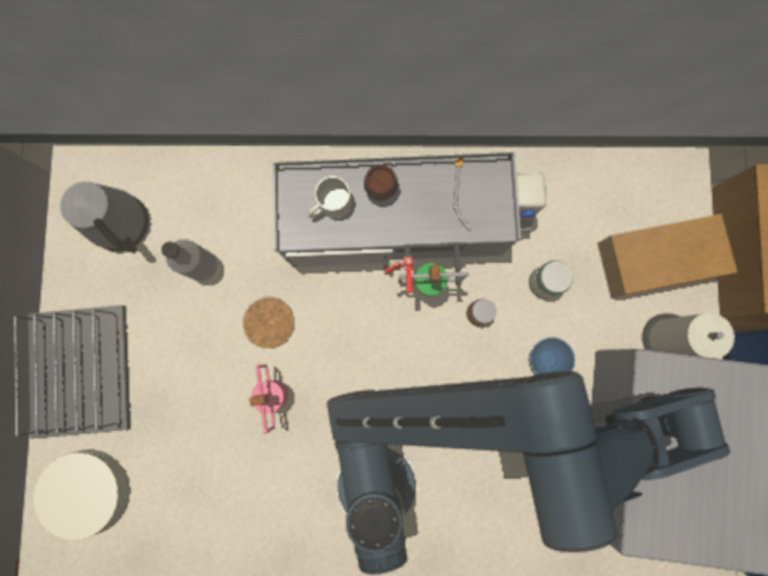

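Scene picture (768 px scale): the white caddy with green lid hangs at (335,345), its wooden grip is at (333,310) and the red keeper at (365,295). The mat is at (444,272) and the jar at (256,405). Top picture: caddy (431,280), keeper (408,270), mat (269,322).

Could be mistaken for the caddy: the pink caddy on the table (scene 384,215; top 268,398), the jar (256,405) and the white tin (190,497). I choose the white one with the green lid on the bracket, and check it in a close crop.

Run:
```python
from h import *
import pickle
a=pickle.load(open('a.pkl','rb'))
S=a['scene']['frame'];T=a['top']['frame']
c1=cv2.resize(S[170:290,180:290,::-1],None,fx=4.8,fy=4.8,interpolation=cv2.INTER_CUBIC)[:576,:528]
c2=cv2.resize(T[155:215,250:320,::-1],None,fx=5,fy=5,interpolation=cv2.INTER_CUBIC)
can=np.zeros((576,800,3),np.uint8); can[:576,:440]=cv2.resize(S[170:290,190:282,::-1],(440,576),interpolation=cv2.INTER_CUBIC); can[:300,450:800]=c2
cv2.imwrite('pics/c.png',can)
def comps(im,name,fn):
    m=fn(im.astype(int)).astype(np.uint8); n,l,st,ce=cv2.connectedComponentsWithStats(m)
    for i in range(1,n):
        if st[i,4]>25: print(name,st[i].tolist(),np.round(ce[i],1))
red=lambda i:(i[...,0]>140)&(i[...,1]<50)&(i[...,2]<60)
green=lambda i:(i[...,1]>i[...,0]*1.8)&(i[...,1]>i[...,2]*1.5)&(i[...,1]>60)
wood=lambda i:(i[...,0]>60)&(i[...,0]>i[...,1]*1.6)&(i[...,1]>i[...,2]*1.2)
cork=lambda i:(i[...,0]>120)&(i[...,0]>i[...,1]*1.25)&(i[...,1]>i[...,2]*1.25)
for n in ['scene','top']:
    for nm,f in dict(red=red,green=green,wood=wood,cork=cork).items(): comps(a[n]['frame'],n+' '+nm,f)
```

```text
scene green [211, 221, 20, 8, 87] [220.4 224.1]
scene green [220, 223, 19, 20, 223] [230.4 233.2]
scene wood [36, 69, 10, 19, 54] [40.6 78.8]
scene wood [8, 70, 32, 56, 506] [22.8 96.5]
scene wood [41, 88, 17, 21, 88] [49.1 97.3]
scene wood [0, 106, 30, 53, 372] [ 15.2 132.3]
scene wood [315, 217, 23, 15, 133] [325.2 224.3]
scene cork [186, 6, 80, 23, 185] [224.4  17.4]
scene cork [202, 66, 54, 24, 114] [226.6  79.5]
scene cork [278, 170, 36, 25, 655] [294.8 181.2]
scene cork [216, 196, 13, 10, 61] [221.8 200.7]
scene cork [288, 308, 8, 9, 43] [291.3 312. ]
scene cork [21, 367, 34, 17, 298] [ 37.6 377.9]
top green [279, 176, 8, 6, 29] [282.5 178.9]
top green [278, 189, 14, 7, 60] [284.3 192.1]
top cork [504, 110, 8, 99, 483] [508.7 148.8]
top cork [408, 142, 84, 54, 3002] [449.1 169.2]
top cork [287, 177, 6, 9, 49] [289.7 181.1]
top cork [163, 199, 33, 33, 842] [178.7 214.9]
top cork [167, 264, 9, 6, 46] [171.  266.5]
```

View pics/c.png

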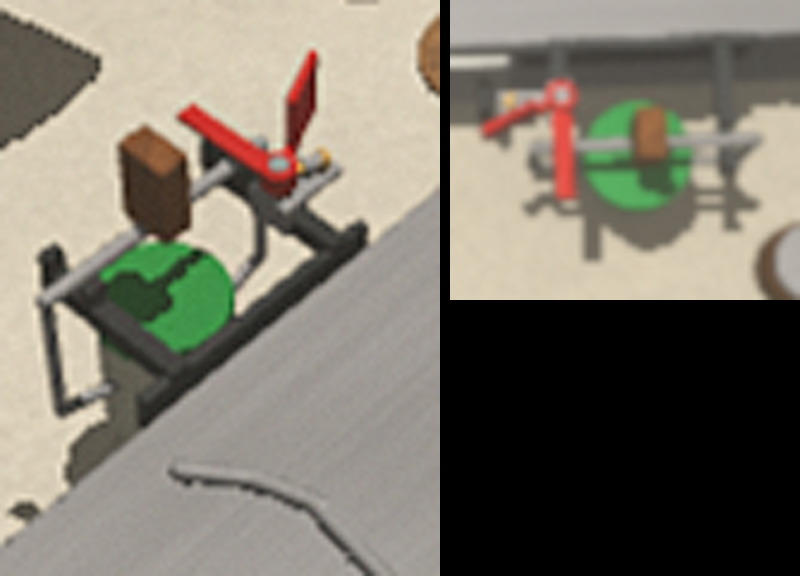

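The crop confirms the choice: white canister, green lid, wooden block (about 153,185 in the left part), red crank with its pin at (279,160) and paddle at (302,100). Now I compute positions.

```bash
cat > m.py <<'E'
from h import *
import pickle
a=pickle.load(open('a.pkl','rb')); s,t=a['scene'],a['top']
S=lambda X,Y:(190+X/4.783-.5,170+Y/4.8-.5)
T=lambda X,Y:(250+(X-450)/5-.5,155+Y/5-.5)
for n,p,q in [('pin top',(279,160),(561,94)),('block top',(153,143),(651,132)),('bar R end',(45,298),(760,137)),('gate tip end',(188,112),(567,197)),('lid',(172,298),(638,155)),('paddle tip bottom/arm end',(0,0),(0,0))]:
    if p!=(0,0):
        x,e=two(s,S(*p),t,T(*q)); print(n,np.round(x,4),'gap',round(e,4))
x=two(s,(294.8,181.2),t,(178.7,214.9)); print('mat',x, onz(s,294.8,181.2,.006),onz(t,178.7,214.9,.006))
for n,p in [('barL',(535,150)),('barR',(760,137))]: print(n,onz(t,*T(*p),.225))
for n,p,z in [('front L',(278,251),.2),('front R',(519,242),.2),('backL',(276,163),.2),('backR',(513,154),.2)]: print(n,onz(t,p[0]/1.5,p[1]/1.5,z))
print('scene front R',onz(s,272/1.5,438/1.5,.2))
for n,p,q in [('jar',(256,388),(482,312)),('pink block',(384,180),(262,400)),('thermos top',(564,192),(173,250)),('cup',(509,290),(333,193)),('mate',(484,330),(381,182))]:
    print(n,two(s,np.array(p)/1.5,t,np.array(q)/1.5))
E
python3 m.py
```

```text
pin top [ 0.5709 -0.0729  0.2483] gap 0.0007
block top [ 0.5392 -0.1339  0.28  ] gap 0.0007
bar R end [ 0.5445 -0.2164  0.2269] gap 0.0007
gate tip end [ 0.499  -0.0771  0.2369] gap 0.001
lid [ 0.5418 -0.1328  0.1561] gap 0.0043
mat (array([0.43429465, 0.30476362, 0.00193942]), np.float64(0.002628272112118699)) [0.43629684 0.29991873 0.006     ] [0.43496465 0.30489406 0.006     ]
barL [ 0.53407227 -0.05481359  0.225     ]
barR [ 0.54458133 -0.21695248  0.225     ]
front L [0.59982933 0.24509069 0.2       ]
front R [ 0.62592434 -0.34870003  0.2       ]
backL [0.82454055 0.25682851 0.2       ]
backR [ 0.85070145 -0.33859533  0.2       ]
scene front R [ 0.6373448  -0.34157443  0.2       ]
jar (array([ 0.46336107, -0.27199244,  0.08538386]), np.float64(0.006745483478638472))
pink block (array([0.23976393, 0.27761607, 0.1904391 ]), np.float64(0.0075761053813449795))
thermos top (array([0.59742684, 0.49493937, 0.23245192]), np.float64(0.006846100690790877))
cup (array([0.72629784, 0.10507133, 0.27388842]), np.float64(0.0012673483582500604))
mate (array([ 0.75457823, -0.00611808,  0.27803556]), np.float64(0.007128897587568283))
```

```bash
python3 -m jog '[[[-1,-0.2,-1],0.05],[[-3,-0.5,-3],0.1],[[-41.8,-1.5,-41.9],0.33],[[-41.8,-1.5,-41.9],0.33],[[-41.8,-1.5,-41.9],0.33],[[-41.8,-1.5,-41.9],0.33],[[-41.8,-1.5,-41.9],0.33],[[-41.8,-1.5,-41.9],0.33],[[-41.8,-1.5,-41.9],0.33],[[-41.8,-1.5,-41.9],0.33],[[-41.8,-1.5,-41.9],0.33],[[-41.8,-1.5,-41.9],0.33],[[-41.8,-1.5,-41.9],0.33],[[-41.8,-1.5,-41.9],0.33],[[-41.8,-1.5,-41.9],0.33],[[-41.8,-1.5,-41.9],0.33],[[-41.8,-1.5,-41.9],0.33],[[-41.8,-1.5,-41.9],0.33],[[-41.8,-1.5,-41.9],0.33],[[-41.8,-1.5,-41.9],0.33]]' 0 40
python3 - <<'E'
from h import *
state()
import pickle
a=dict(wrist=snap('wrist'),top=snap('top'),scene=snap('scene')); pickle.dump(a,open('b.pkl','wb'))
cv2.imwrite('pics/w1.png',np.vstack([cv2.resize(a['wrist']['frame'][:,:,::-1],None,fx=1.5,fy=1.5,interpolation=cv2.INTER_CUBIC)]))
E
```

```text
t: 1.82
tcp_pos: [0.464, -0.0397, 0.2462]
tool_rot: [0.016, -0.707, 0.707, -0.015]
force: [-0.3, -0.7, -0.3]
finger_gap: 0.001
t 1.8167 tcp [ 0.464  -0.0397  0.2462] F [-0.3 -0.7 -0.3] gap 0.001
R tool cols [[-0.999, -0.001, 0.043], [-0.043, -0.0, -0.999], [0.001, -1.0, 0.0]]
```

View pics/w1.png

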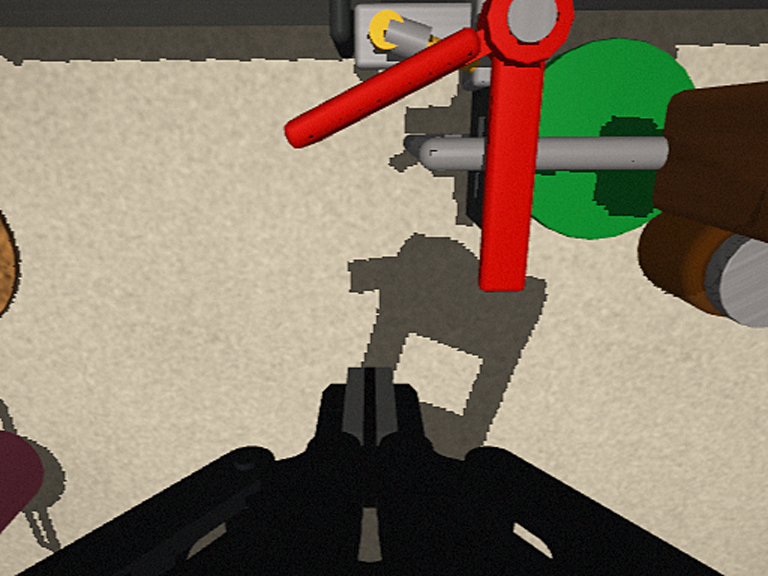

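The wrist view shows the crank edge-on: pin (533,15), paddle from (470,45) to (288,138), and the shut fingers at (368,380) in front of it. The bar runs level at row 152, so the yaw matches. Checking numerically.

Run:
```python
from h import *
import pickle
b=pickle.load(open('b.pkl','rb')); w,t,s=b['wrist'],b['top'],b['scene']
O=np.array([.539,-.134]); yaw=.0435; A=np.array([[np.cos(yaw),np.sin(yaw)],[-np.sin(yaw),np.cos(yaw)]])
def show(n,p): print(n,np.round(p,4),'bracket',np.round(A@(p[:2]-O),4))
W=lambda x,y:(x/1.5-.17,y/1.5-.17)
T=lambda X,Y:(250+(X-450)/5-.5,155+Y/5-.5)
S=lambda X,Y:(190+X/4.783-.5,170+Y/4.8-.5)
a,e=two(w,W(533,15),s,S(279,160)); show('pin',a); print(e)
show('gate tip',onz(w,*W(503,290),.241))
show('paddle outer top',onz(w,*W(291,136),.277)); show('paddle inner top',onz(w,*W(470,42),.277))
show('bar L',onz(w,*W(425,152),.23)); show('bar@block',onz(w,*W(668,152),.23))
show('block top corner',onz(w,*W(668,100),.28));
show('tcp',manip.sense()['tcp_pos'])
```

```text
pin [ 0.571  -0.0733  0.2486] bracket [0.0346 0.0592]
0.0002657381427069357
gate tip [ 0.4987 -0.0768  0.241 ] bracket [-0.0378  0.0589]
paddle outer top [ 0.5413 -0.0186  0.277 ] bracket [0.0073 0.1152]
paddle inner top [ 0.5605 -0.0537  0.277 ] bracket [0.0249 0.0793]
bar L [ 0.5371 -0.0515  0.23  ] bracket [0.0017 0.0825]
bar@block [ 0.5402 -0.1236  0.23  ] bracket [0.0017 0.0103]
block top corner [ 0.5514 -0.0932  0.28  ] bracket [0.0141 0.0402]
tcp [ 0.4642 -0.0395  0.2463] bracket [-0.0707  0.0977]
```

```bash
python3 -m jog '[[[-1.5,0,0],0],[[-3,0,0],0],[[-4.5,0,0],0],[[-5.8,0,0],0],[[-6.4,0,0],0],[[-6.8,0,0],0],[[-7.1,0,0],0],[[-7.4,0,0],0],[[-7.7,0,0],0],[[-7.7,0,0],0]]'
```

```text
t: 2.8
tcp_pos: [0.5375, -0.034, 0.2455]
tool_rot: [-0.019, 0.708, -0.706, 0.013]
force: [-7.0, 0.2, 1.8]
finger_gap: -0.004
```

```bash
python3 -m jog '[[[-0.3,0,0],0],[[-0.6,0,0],0],[[-0.9,0,0],0],[[-1.2,0,0],0],[[-1.5,0,0],0],[[-1.8,0,0],0],[[-2.1,0,0],0],[[-2.4,0,0],0],[[-2.4,0,0],0]]'
```

```text
t: 3.55
tcp_pos: [0.564, -0.033, 0.2456]
tool_rot: [-0.017, 0.707, -0.706, 0.015]
force: [-1.6, 1.0, -1.4]
finger_gap: -0.0
```

```bash
python3 -m jog '[[[-0.2,0,0],0],[[-0.4,0,0],0],[[-0.6,0,0],0],[[-0.7,0,0],0],[[-0.8,0,0],0],[[-0.8,0,0],0]]';python3 -m jog '[[[-0.1,0,0],0],[[-0.2,0,0],0],[[-0.2,0,0],0]]'
```

```text
t: 4.05
tcp_pos: [0.572, -0.0334, 0.2463]
tool_rot: [0.017, -0.707, 0.707, -0.015]
force: [-5.4, -1.8, 2.1]
finger_gap: -0.002
t: 4.3
tcp_pos: [0.5723, -0.0332, 0.246]
tool_rot: [-0.019, 0.707, -0.707, 0.014]
force: [-8.3, -0.7, 4.4]
finger_gap: -0.005
```

```bash
python3 -m jog '[[[-0.1,0,0],0],[[-0.2,0,0],0],[[-0.2,0,0],0]]';python3 - <<'E'
from h import *
w=snap('wrist'); cv2.imwrite('pics/w2.png',cv2.resize(w['frame'][:256,:,::-1],None,fx=1.5,fy=1.5,interpolation=cv2.INTER_CUBIC))
E
```

```text
t: 4.55
tcp_pos: [0.5727, -0.033, 0.2458]
tool_rot: [-0.02, 0.707, -0.707, 0.012]
force: [-11.6, -2.1, 4.6]
finger_gap: 0.003
```

View pics/w2.png

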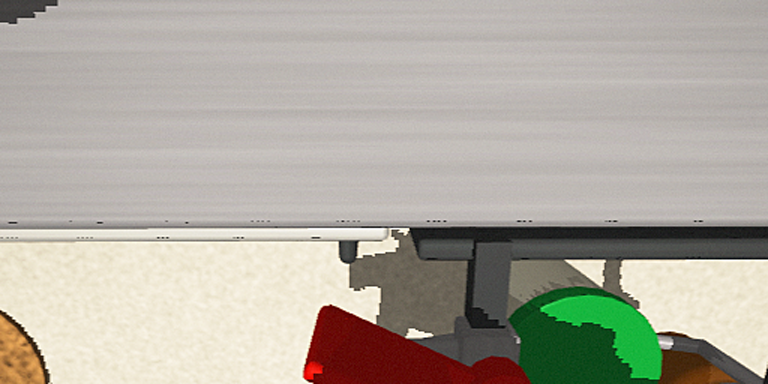

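Reading the result: about 109 mm of travel (37–38 mm past contact), force rising steeply to 12 N with hardly any motion, and the paddle at (380,350) now leaning back. That is the stop. Backing off.

```bash
python3 -m jog '[[[0.4,0,0],0],[[1,0,0],0],[[1.5,-0.5,0],0],[[1.5,-3,0],0],[[1.5,-5.5,0],0],[[1.5,-7,0],0],[[4,-7,2],0],[[7,-7,4],0],[[10,-7,6.5],0],[[13,-7,9],0],[[14.2,-7,9.9],0],[[14.2,-7,9.9],0],[[14.2,-7,9.9],0]]' 5.5
python3 - <<'E'
from h import *
import pickle
state()
a=dict(wrist=snap('wrist'),top=snap('top'),scene=snap('scene')); pickle.dump(a,open('c.pkl','wb'))
c=np.zeros((480,800,3),np.uint8)
c[:]=0
c[:384,:512]=a['wrist']['frame'][:,:,::-1]
c[:480,512:800]=cv2.resize(a['scene']['frame'][170:290,200:272,::-1],(288,480),interpolation=cv2.INTER_CUBIC)
cv2.imwrite('pics/w3.png',c)
E
```

```text
t: 5.68
tcp_pos: [0.4407, -0.1396, 0.3173]
tool_rot: [0.014, -0.706, 0.708, -0.016]
force: [0.9, 0.5, 0.9]
finger_gap: 0.648
t 5.6833 tcp [ 0.4407 -0.1396  0.3173] F [0.9 0.5 0.9] gap 0.648
R tool cols [[-0.999, 0.003, 0.043], [-0.043, -0.002, -0.999], [-0.003, -1.0, 0.002]]
```

View pics/w3.png

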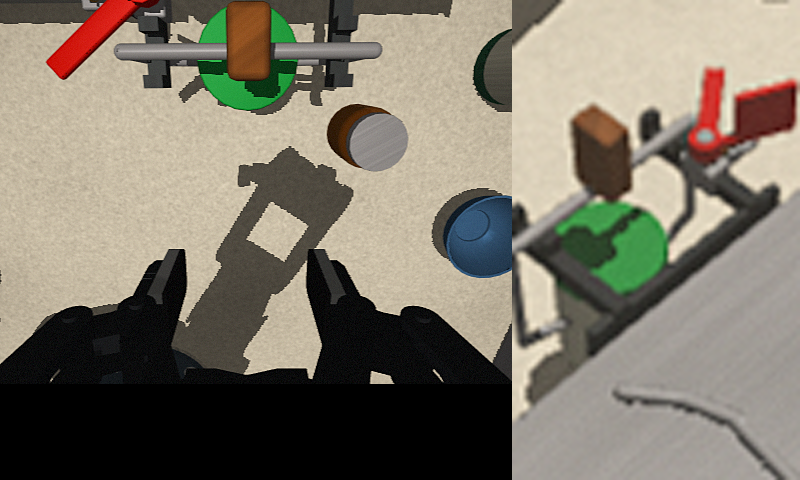

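The keeper stays open: in the wrist part the gate has swung left to (90,40), and the trough at (155,60) is clear. The block is at (249,40), and the bar runs from (117,50) to (382,50).

Run:
```python
from h import *
import pickle
c=pickle.load(open('c.pkl','rb')); w,t,s=c['wrist'],c['top'],c['scene']
S=lambda X,Y:(200+(X-512)/4-.5,170+Y/4-.5)
print('barL',onz(w,116,50.5,.225),'barR',onz(w,382,50,.225))
f=w['frame'].astype(int); m=((f[...,0]>60)&(f[...,0]>f[...,1]*1.5)&(f[...,1]>f[...,2]*1.2)); m[:, :215]=0;m[:,285:]=0;m[95:]=0
ys,xs=np.nonzero(m); print('block px',xs.min(),xs.max(),ys.min(),ys.max())
for v in range(2,84,6): 
    r=np.nonzero(m[v])[0]; print(v,r.min() if len(r) else None,r.max() if len(r) else None, f[v,249])
print('block top face corners',two(w,(249.5,40),s,S(600,118)))
for u in (xs.min()-.5,xs.max()+.5): print(onz(w,u,40,.28))
for v in (2,70,74,79): print(v,onz(w,249.5,v,.28))
```

```text
barL [ 0.53695659 -0.05175001  0.225     ] barR [ 0.54451539 -0.21987821  0.225     ]
block px 226 270 1 79
2 231 265 [100  53  19]
8 227 269 [136  77  29]
14 227 270 [134  72  27]
20 227 269 [144  82  33]
26 227 269 [143  79  31]
32 227 269 [142  83  29]
38 227 269 [141  77  26]
44 227 269 [128  72  29]
50 227 268 [128  72  31]
56 228 269 [130  72  30]
62 228 269 [128  74  33]
68 228 269 [132  73  31]
74 229 268 [113  65  28]
80 None None [47 17 13]
block top face corners (array([ 0.54035233, -0.13532964,  0.28277386]), np.float64(0.00024310384267207848))
[ 0.54009188 -0.123935    0.28      ]
[ 0.54102604 -0.14552361  0.28      ]
2 [ 0.55680169 -0.13469976  0.28      ]
70 [ 0.52705546 -0.13607184  0.28      ]
74 [ 0.5251988  -0.13615748  0.28      ]
79 [ 0.52286017 -0.13626535  0.28      ]
```

```bash
python3 -m jog '[[[-2,0,0],0],[[-5,0,0],0],[[-8,0,0],0],[[-9.9,0,0],0],[[-9.9,1.5,0],0],[[-9.9,3.5,0],0],[[-9.9,5.5,0],0],[[-9.9,7,0],0],[[-9.9,8,0],0],[[-9.9,8,0],0]]'; python3 -c "
from h import *
state()"
```

```text
t: 6.67
tcp_pos: [0.5384, -0.1325, 0.2338]
tool_rot: [-0.018, 0.708, -0.706, 0.015]
force: [-1.2, 0.2, 0.6]
finger_gap: 0.643
t 6.6667 tcp [ 0.5384 -0.1325  0.2338] F [-1.2  0.2  0.6] gap 0.643
R tool cols [[-0.999, -0.004, 0.047], [-0.047, 0.002, -0.999], [0.004, -1.0, -0.002]]
```

```bash
python3 -m jog '[[[-0.1,-0.3,0.3],0],[[-0.1,-0.3,0.3],0],[[-0.1,-0.3,0.3],0]]'; python3 -m jog '[[[0,0,0],0],[[0,0,0],0],[[0,0,0],0],[[0,0,0],0],[[0,0,0],0],[[0,0,0],0],[[0,0,0],0],[[0,0,0],0]]' 0 60
```

```text
t: 6.92
tcp_pos: [0.5413, -0.1374, 0.2408]
tool_rot: [0.015, -0.706, 0.707, -0.017]
force: [0.0, -0.9, -0.1]
finger_gap: 0.645
t: 7.58
tcp_pos: [0.5402, -0.1369, 0.24]
tool_rot: [0.016, -0.707, 0.707, -0.016]
force: [-0.5, 0.2, 5.7]
finger_gap: 0.251
```

```bash
python3 -m jog '[[[0,-0.3,0],0],[[0,-0.8,0],0],[[0,-1.4,0],0],[[0,-2,0],0],[[0,-2.6,0],0],[[0,-3.2,0],0],[[0,-3.5,0],0],[[0,-3.5,0],0]]'
```

```text
t: 8.25
tcp_pos: [0.5406, -0.1371, 0.2754]
tool_rot: [0.015, -0.707, 0.707, -0.017]
force: [-0.4, 0.1, -4.6]
finger_gap: 0.254
```

```bash
python3 -m jog '[[[0.3,0,0],0],[[0.9,0,0],0],[[1.8,0,0],0],[[3,0,0],0],[[4.2,0,0],0],[[5.4,0,0],0],[[6.6,0,0],0],[[7.8,0,0],0],[[8.7,0,0],0],[[9.3,0,0],0],[[9.6,0,0],0],[[9.6,0,0],0],[[9.6,0,0],0]]'
python3 - <<'E'
from h import *
import pickle
state()
a=dict(wrist=snap('wrist'),top=snap('top'),scene=snap('scene')); pickle.dump(a,open('d.pkl','wb'))
cv2.imwrite('pics/s4.png',np.hstack([cv2.resize(a['scene']['frame'][130:290,170:320,::-1],(500,533),interpolation=cv2.INTER_CUBIC),cv2.resize(a['top']['frame'][150:250,150:300,::-1],(300,200)).repeat(1,0) if 0 else cv2.copyMakeBorder(cv2.resize(a['top']['frame'][150:250,150:300,::-1],(300,200),interpolation=cv2.INTER_CUBIC),0,333,0,0,cv2.BORDER_CONSTANT)]))
f=a['top']['frame'].astype(int); m=((f[...,0]>120)&(f[...,0]>f[...,1]*1.25)&(f[...,1]>f[...,2]*1.25)).astype(np.uint8); m[:190]=0;m[240:]=0;m[:,:150]=0;m[:,210:]=0
cs,_=cv2.findContours(m,cv2.RETR_EXTERNAL,cv2.CHAIN_APPROX_NONE); c=max(cs,key=len); e=cv2.fitEllipse(c); print(e,onz(a['top'],*e[0],.006))
f=a['scene']['frame'].astype(int); m=((f[...,0]>110)&(f[...,0]>f[...,1]*1.2)&(f[...,1]>f[...,2]*1.2)).astype(np.uint8); m[:165]=0;m[200:]=0;m[:,:270]=0;m[:,320:]=0
cs,_=cv2.findContours(m,cv2.RETR_EXTERNAL,cv2.CHAIN_APPROX_NONE); c=max(cs,key=len); e2=cv2.fitEllipse(cv2.convexHull(c)); print(e2,onz(a['scene'],*e2[0],.006),two(a['top'],e[0],a['scene'],e2[0]))
E
```

```text
t: 9.33
tcp_pos: [0.4446, -0.1414, 0.2745]
tool_rot: [0.016, -0.707, 0.707, -0.016]
force: [-0.5, 0.1, -4.2]
finger_gap: 0.248
t 9.3333 tcp [ 0.4446 -0.1414  0.2745] F [-0.5  0.1 -4.2] gap 0.248
R tool cols [[-0.999, 0.001, 0.045], [-0.045, -0.0, -0.999], [-0.001, -1.0, 0.0]]
((178.71739196777344, 214.82904052734375), (31.392959594726562, 32.2941780090332), 40.4947395324707) [0.43526052 0.30483096 0.006     ]
((295.85186767578125, 181.63197326660156), (24.698169708251953, 36.84410095214844), 95.73191833496094) [0.44062479 0.30097981 0.006     ] (array([ 0.43596739,  0.30656676, -0.00059582]), np.float64(0.0009308148061257682))
```

View pics/s4.png

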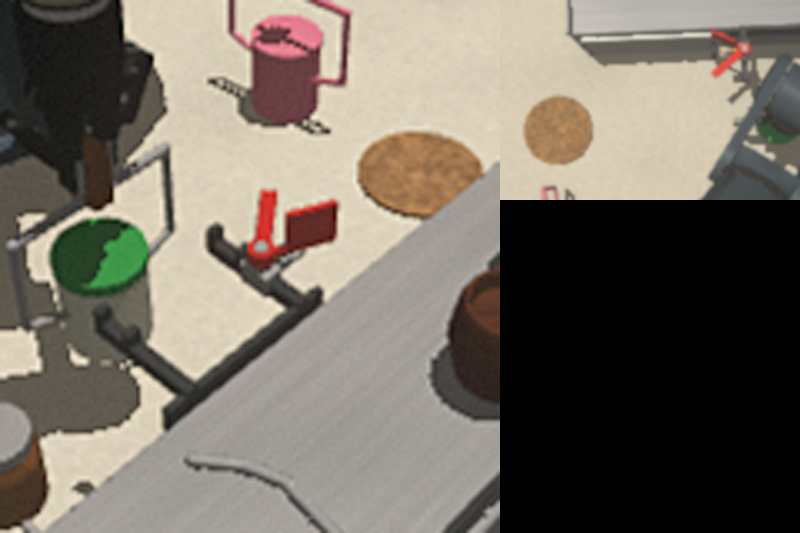

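The caddy hangs free and upright in the gripper, the bracket is empty, and the keeper is open (gate (265,215), paddle (310,225)). The mat's centre is at (0.436, 0.305), and its measured height, about 0 ±3 mm, fits 6 mm. Carrying over.

```bash
python3 -m jog '[[[0,-0.2,-0.5],0],[[0,-0.5,-1.5],0],[[-0.1,-0.5,-3],0],[[-0.2,-0.5,-5],0],[[-0.3,-0.5,-7.5],0],[[-0.3,-0.5,-10.3],0],[[-0.4,-0.5,-13.3],0],[[-0.5,-0.5,-16.3],0],[[-0.5,-0.5,-19.3],0],[[-0.6,-0.5,-22.3],0],[[-0.7,-0.5,-25.3],0],[[-0.7,-0.5,-28.3],0],[[-0.8,-0.5,-31.3],0],[[-0.9,-0.5,-34.3],0],[[-1,-0.5,-37.3],0],[[-1.1,-0.5,-40],0],[[-1.1,-0.5,-42.2],0],[[-1.1,-0.5,-43.6],0],[[-1.1,-0.5,-44.4],0],[[-1.1,-0.5,-44.6],0]]'; python3 -m jog '[[[0,0,0],0],[[0,0,0],0],[[0,0,0],0],[[0,0,0],0],[[0,0,0],0]]'
python3 - <<'E'
from h import *
import pickle
state()
a=dict(wrist=snap('wrist'),top=snap('top'),scene=snap('scene')); pickle.dump(a,open('e.pkl','wb'))
c=np.hstack([cv2.resize(a['scene']['frame'][90:210,230:340,::-1],(440,480),interpolation=cv2.INTER_CUBIC),cv2.copyMakeBorder(cv2.resize(a['wrist']['frame'][:,:,::-1],(360,270)),0,210,0,0,cv2.BORDER_CONSTANT)])
cv2.imwrite('pics/s5.png',c)
E
```

```text
t: 11.15
tcp_pos: [0.4339, 0.3066, 0.2793]
tool_rot: [-0.017, 0.707, -0.707, 0.017]
force: [-0.6, -0.9, -3.6]
finger_gap: 0.252
t: 11.57
tcp_pos: [0.4349, 0.3041, 0.2794]
tool_rot: [0.016, -0.707, 0.707, -0.016]
force: [-0.3, 0.1, -3.4]
finger_gap: 0.25
t 11.5667 tcp [0.4349 0.3041 0.2794] F [-0.3  0.1 -3.4] gap 0.25
R tool cols [[-0.999, -0.0, 0.045], [-0.045, -0.0, -0.999], [0.0, -1.0, 0.0]]
```

View pics/s5.png

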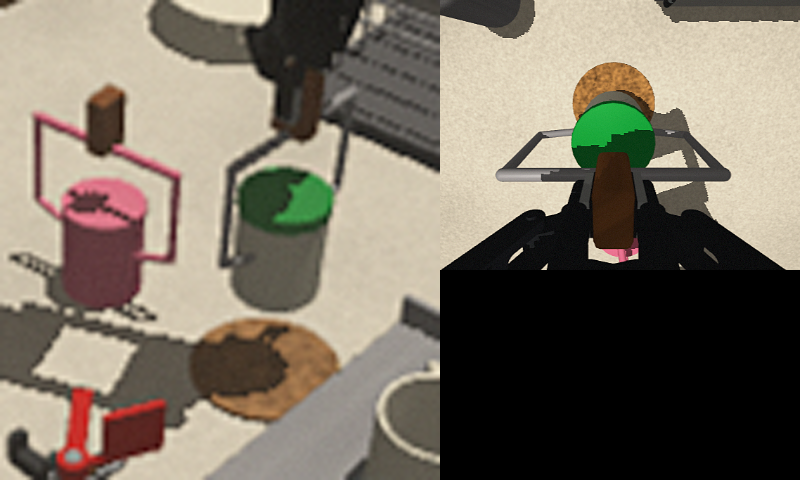

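Run:
```python
from h import *
import pickle
e=pickle.load(open('e.pkl','rb')); s,w=e['scene'],e['wrist']
for z in (.099,.201): p=proj(s,[.4349,.3041,z]); print('pred',z,(p-[230,90]+.5)*4)
f=s['frame'].astype(int); m=((f[...,1]>f[...,0]*1.6)&(f[...,1]>f[...,2]*1.4)&(f[...,1]>40)).astype(np.uint8); m[:120]=0;m[160:]=0;m[:,:280]=0;m[:,320:]=0
cs,_=cv2.findContours(m,cv2.RETR_EXTERNAL,cv2.CHAIN_APPROX_NONE); q=cv2.fitEllipse(cv2.convexHull(np.vstack(cs))); print('lid scene',q)
f=w['frame'].astype(int); m=((f[...,1]>f[...,0]*1.6)&(f[...,1]>f[...,2]*1.4)&(f[...,1]>40)).astype(np.uint8)
ys,xs=np.nonzero(m); print('lid wrist',xs.min(),xs.max(),ys.min(),ys.max(), 'back edge',onz(w,(xs.min()+xs.max())/2,ys.min(),.201))
print(two(s,q[0],w,((xs.min()+xs.max())/2,150+0*ys.min())))
print('lid on .201 from scene',onz(s,*q[0],.201))
```

```text
pred 0.099 [272.79562161 286.95036588]
pred 0.201 [284.70687859 193.10510121]
lid scene ((301.19818115234375, 139.7012939453125), (15.339865684509277, 23.56637191772461), 94.56964111328125)
lid wrist 187 305 143 238 back edge [0.47814318 0.30754153 0.201     ]
(array([0.46006351, 0.29982094, 0.20241875]), np.float64(0.030998829825101194))
lid on .201 from scene [0.44338052 0.29690857 0.201     ]
```

The lid is at (0.436, 0.306), and its predicted upright position matches to about 1 px. So the caddy is upright over the mat centre, and I lower it.

```bash
python3 -m jog '[[[0,0.5,0],0],[[0,1.5,0],0],[[0,3,0],0],[[0,4.5,0],0],[[0,6,0],0],[[0,7.2,0],0],[[0,8,0],0],[[0,8.4,0],0],[[0,8.6,0],0],[[0,8.6,0],0],[[0,8.6,0],0]]'; python3 -m jog '[[[0,0.1,0],0],[[0,0.2,0],0],[[0,0.3,0],0],[[0,0.4,0],0],[[0,0.4,0],0]]'
```

```text
t: 12.63
tcp_pos: [0.4352, 0.3051, 0.1938]
tool_rot: [-0.016, 0.707, -0.707, 0.017]
force: [-0.3, 0.8, -3.8]
finger_gap: 0.247
t: 13.05
tcp_pos: [0.4346, 0.3048, 0.1893]
tool_rot: [0.016, -0.707, 0.707, -0.016]
force: [-0.2, 1.0, -4.7]
finger_gap: 0.251
```

```bash
python3 -m jog '[[[0,0.1,0],0],[[0,0.2,0],0],[[0,0.2,0],0]]';python3 -m jog '[[[0,0.1,0],0],[[0,0.15,0],0],[[0,0.15,0],0]]'; python3 -m jog '[[[0,0.1,0],0],[[0,0.15,0],0],[[0,0.15,0],0]]'
```

```text
t: 13.3
tcp_pos: [0.4346, 0.3047, 0.1871]
tool_rot: [0.016, -0.707, 0.707, -0.016]
force: [0.0, -0.4, -2.8]
finger_gap: 0.251
t: 13.55
tcp_pos: [0.4349, 0.3049, 0.1862]
tool_rot: [-0.016, 0.707, -0.707, 0.016]
force: [-0.1, -0.2, -1.6]
finger_gap: 0.246
t: 13.8
tcp_pos: [0.435, 0.305, 0.1862]
tool_rot: [-0.016, 0.707, -0.707, 0.017]
force: [-2.7, -0.5, 9.5]
finger_gap: 0.249
```

```bash
python3 -m jog '[[[0,-0.1,0],0],[[0,-0.15,0],0],[[0,-0.15,0],0]]'; python3 -m jog '[[[0,0,0],0],[[0,0,0],0],[[0,0,0],0],[[0,0,0],0],[[0,0,0],0],[[0,0,0],0],[[0,0,0],0]]' 5; python3 -m jog '[[[0,-0.5,0],0],[[0,-2,0],0],[[0,-4,0],0],[[0,-6.5,0],0],[[0,-9.5,0],0],[[0,-12.5,0],0],[[0,-14.5,0],0],[[2,-15,4],0],[[4,-15,8],0],[[4,-15,11],0],[[4,-15,13],0],[[4,-15,13],0],[[4,-15,13],0]]'
python3 - <<'E'
from h import *
import pickle
state()
a=dict(wrist=snap('wrist'),top=snap('top'),scene=snap('scene')); pickle.dump(a,open('f.pkl','wb'))
c=np.hstack([cv2.resize(a['scene']['frame'][90:290,190:340,::-1],(400,533),interpolation=cv2.INTER_CUBIC),cv2.resize(a['top']['frame'][100:300,110:260,::-1],(400,533),interpolation=cv2.INTER_CUBIC)])
cv2.imwrite('pics/s6.png',c)
E
```

```text
t: 14.05
tcp_pos: [0.4349, 0.3049, 0.1862]
tool_rot: [-0.016, 0.707, -0.707, 0.016]
force: [-1.7, 0.0, 3.5]
finger_gap: 0.247
t: 14.63
tcp_pos: [0.4348, 0.3048, 0.1858]
tool_rot: [0.016, -0.707, 0.707, -0.016]
force: [-0.1, -0.5, 0.6]
finger_gap: 0.588
t: 15.72
tcp_pos: [0.4008, 0.1726, 0.3364]
tool_rot: [-0.015, 0.707, -0.707, 0.016]
force: [0.9, 1.0, -0.6]
finger_gap: 0.586
t 15.7167 tcp [0.4008 0.1726 0.3364] F [ 0.9  1.  -0.6] gap 0.586
R tool cols [[-0.999, 0.001, 0.043], [-0.043, 0.001, -0.999], [-0.001, -1.0, -0.001]]
```

View pics/s6.png

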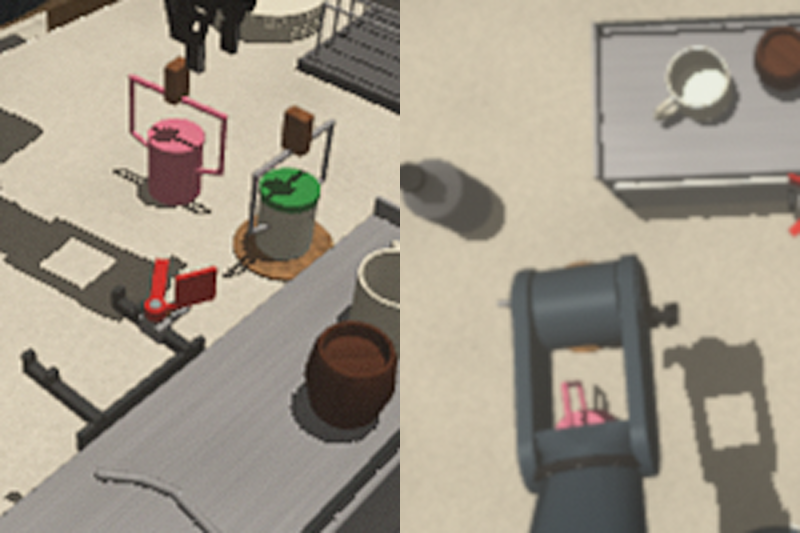

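The caddy stands upright on the mat (scene part, lid at (290,188), mat around (283,248)). The gripper is clear, and the keeper is still open at (157,285). One numeric check before handing in.

Run:
```python
from h import *
import pickle
s=snap('scene'); f=s['frame'].astype(int)
m=((f[...,1]>f[...,0]*1.6)&(f[...,1]>f[...,2]*1.4)&(f[...,1]>40)).astype(np.uint8); m[:140]=0;m[180:]=0;m[:,:280]=0;m[:,320:]=0
cs,_=cv2.findContours(m,cv2.RETR_EXTERNAL,cv2.CHAIN_APPROX_NONE); q=cv2.fitEllipse(cv2.convexHull(np.vstack(cs)))
print('lid',onz(s,*q[0],.105),'pred px',proj(s,[.436,.305,.108]),q[0])
a=pickle.load(open('a.pkl','rb'))['scene']['frame'].astype(int)
d=(abs(f-a).max(2)>50).astype(np.uint8); d[:,:120]=d[:,:120]
for n,(u,v) in dict(jar=(170,270),bowl=(87,282),tin=(126,330),thermos=(367,160),cup=(340,202),mate=(322,228),bombilla=(262,285),pink=(256,150)).items():
    print(n,d[v-14:v+14,u-14:u+14].sum())
print(manip.sense()['force'], manip.sense()['t']); workorder.sign_off()
```

```text
lid [0.43819538 0.30355026 0.105     ] pred px [298.34608919 159.3036766 ] (298.4610595703125, 160.41690063476562)
jar 0
bowl 0
tin 0
thermos 0
cup 0
mate 0
bombilla 0
pink 0
[ 0.9445764  -0.81638492 -0.00157723] 15.9167
the job is handed in; nothing more can be done
```

The keeper is open, the white caddy stands released on the cork mat, and the job was handed in at about 16 s of the 64 s allowed.

- **Keeper:** I pushed the paddle back about 37–38 mm past first contact, to its stop. The force at the end of each push step was at most about 13 N, against the 30 N limit. It stayed open after the fingers withdrew and still showed open in the last picture.
- **Caddy:** I gripped the wooden block, lifted it 35 mm, drew it forward about 96 mm, carried it over and set it down. The last downward step pressed it about 14 N into the mat, and I eased off before letting go.
- **Last checks:**
  - The lid is at (0.438, 0.304), and the mat centre measured (0.436, 0.305). The canister therefore sits about 28 mm inside the mat's edge.
  - The lid appears within about 1 px of where an upright caddy should.
  - The gripper touches nothing.
  - The pixels at the jar, bowl, tin, thermos, cup, mate, bombilla and pink caddy have not changed since the start.
- **Disagreements:** One mat estimate from the scene camera was off by about 5 mm because the unit partly hid the mat, so I used the top view. A rough two-view lid estimate before lowering missed by 31 mm because I guessed its pixel, so I discarded it.

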